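# Clear and lock the offcut bin

### The arm

A 6-joint arm with a two-finger parallel gripper is mounted at the origin on the work surface. World frame = base frame: x ahead of the robot, y to its left, z up, the work surface at z = 0. Lengths are in m, angles in rad, forces in N, time in s.
With the tool pointing down it reaches from about 0.25 to 0.775 m from the base axis. Payload 4 kg.
Tool frame: the origin (TCP) lies midway between the tips of the shut fingers; the grasp point (between the pads) lies 19 mm behind it; z points along the fingers, y is the line along which they close (so a half turn about z gives the same grasp; the last joint's range is limited). The gripper opens to 94 mm and grips with 3 to 60 N. Pads are 16 mm wide; open, the fingers measure 119 mm over their backs; the gripper's body (75 mm by 177 mm) begins 78 mm behind the grasp point.
Start: joints at [-1.233, 0.087, 1.371, -0, 1.684, -0.103], TCP at [0.235, -0.497, 0.206] pointing down, gripper open.
Joint ranges: [-3.1, 3.1], [-0.76, 2.03], [0.27, 2.55], [-1.08, 4.22], [0.17, 2.65], [-2.57, 2.57]. Speed limits (rad/s): [2.79, 2.79, 3.14, 3.14, 3.14, 3.14].

### API

Orientations are given as [roll, pitch, yaw] about the fixed x, y, z axes, in that order (R = Rz(yaw) Ry(pitch) Rx(roll)).
In Python, from bench import get_obs, snapshot, close_job gives the robot as it stands. The module is installed in compiled form; this text tells all that it offers.
- The arm moves only by the tool drive_tool, never from a script. Its argument "commands" is a list of rows, each a list of 6 numbers: the shift along the tool's x, y, z in units of 0.04 m (1.0 is 0.04 m), then the turn, a rotation vector about the tool's x, y, z in units of 0.1 rad (1.0 is 0.1 rad). In form: [[dx, dy, dz, wx, wy, wz], ...]. A call has 1 to 20 rows; each row shifts and turns the commanded pose from where the row before left it, along the tool's axes as they then stand; what a row does not reach is not made up. A row lasts 1/8 s, in which the tool goes at most 62.5 mm and 10.7 degrees, less where a joint would pass 70% of its speed; a pose out of reach is approached as far as the arm can. A call with a number of a shift or a turn outside -1 to 1 is refused whole. A call with a gripper value outside its range is refused whole. "gripper" is the closure, from 0 (fully open) to 1 (shut), set as the call begins (left out, the last holds). The fingers move at their own pace and stop on an object; the grip force is fixed at half the most. Time passes only in rows, so rows that do not move let the fingers close. It gives the time, the measured TCP pose, the force, the opening and the grip force at its end, in the units of the state.
- get_obs(): the state, without advancing time (a new reading comes with each control period).
- snapshot(name): name is "side" or "top"; returns a dict with "image" (480x640x3 uint8, blue, green, red), "range_z" (480x640 float32, m along the optical axis (not along the pixel's ray), 0 where there is no reading), "fx", "fy", "cx", "cy" (pixels), "rvec" (rotation vector, rad) and "tvec" (3), from world to camera coordinates, as OpenCV has them. Camera axes: x right, y down, z forward; pixel columns grow to the right and rows downward; lengths in m; the calibration is good to about 2 mm. A picture is of the moment at which its call begins.
- close_job(): hands the job in; it is judged then, once.
The state is a dict: "time": time; "joint_positions": joint angles; "qvel": joint speeds; "joint_torque": joint torques, N m; "tool_pos": TCP position; "ee_rot": TCP orientation; "wrist_force": force on the tool from outside, world axes, zero at the start; "wrist_torque": the same for the moment, N m; "width": finger opening in m; "finger_force": force on a finger pad.
Only numpy, scipy, OpenCV 4.12 (cv2) and the standard library are available. Lean on these libraries where they do the work, as an engineer would, in place of code of your own. Each camera call takes 0.05 s, during which the arm holds its last target. There are 200 camera calls.

### The job

An offcut is lodged in the clear inlet tube of the blue acrylic offcut bin: draw the wooden push bar out of its sleeve, push the offcut through the tube with the bar until it drops into the bin, then lay the bar down flat on the mat, clear of the tube. Swing the bin's lid fully shut, and only then turn its wing knob a quarter turn clockwise, so that the tongue hidden underneath sits behind the frame's front edge. Leave the hand tool, the brush and the steel rule on the bench undisturbed.

Things in the scene. Friction and masses are not known exactly. Their poses are not given: they have to be found in the camera images.
- bin: Fixed box of translucent blue acrylic, 200 x 200 mm, 120 mm high, walls and floor 5 mm. Origin: centre of its underside; x points from its front (robot side) to the lid hinge, y to its left, z up. A grey frame lies inside the rim, its top at 120 mm: its front edge reaches 25 mm in from the outer front face, the other edges 15 mm.
- tube_mouth (a point): Centre of the open mouth of the bin's clear square inlet tube, 45 mm above the bench, at bin x = 0, y = -180 mm; axes as the bin's. Outside 32 x 32 mm, bore 24 x 24 mm; it runs level 95 mm along +y through the bin's right wall and opens inside, freely over the bin floor. The bar goes in along +y.
- slug_center (a point): Centre of the lodged offcut, a white plastic block 20 x 20 mm, 30 mm long (y), about 30 g, on the bore's floor with its centre 35 to 60 mm in from the mouth. It slides under a light push and drops into the bin once the bar's tip is level with the tube's inner end or a few mm past it.
- bar_center (a point): Centre of the push bar, a square wooden bar 14 x 14 mm, 190 mm long along its y axis, about 40 g; +y points to its tip. At first it lies level in the sleeve, 32 mm above the bench, its tip part sticking out about 80 mm. Held there it cannot reach through the tube: lay it on the mat and take it again near its tail (at least 125 mm behind the tip).
- bar_tip (a point): Centre of the bar's tip face, 95 mm from bar_center along +y.
- holder_mouth (a point): Centre of the open end of the fixed aluminium sleeve that holds the bar, 32 mm above the bench; its y axis points straight out, the way the bar is drawn. The sleeve is closed at the far end, 116 mm long, 36 mm wide, 49 mm high, inside 18 mm wide. To come clear the bar must be drawn about 115 mm or more.
- lid (a joint): Lid angle in rad: 0 fully shut, grows as the front rises (starts half open, 0.6 to 0.95). The hinge is stiff: the lid stays where it is left and a few N on its front part push it down. Lid: grey panel 200 x 200 x 8 mm, hinged along the bin's far (+x) rim.
- lid_hinge (a point): Middle of the hinge line, 120 mm above the bench, in the plane of the lid's underside, at bin x = +100 mm; the hinge line runs along the bin's y.
- lid_front (a point): Middle of the lid's front edge, on its upper face; 200 mm from the hinge line and 8 mm above the underside. x axis points along the lid to the hinge.
- wing (a joint): Wing knob angle, rad: 0 = wings and tongue along the bin's y (tongue clear); grows clockwise from above; 1.57 = wings along the bin's x, tongue 15 mm behind the front frame edge; stop at 1.65. Starts at 0 to 0.3. Light friction (0.05 N m), stays where left. The tongue (40 mm from the axis, 16 mm wide, 3 mm below the frame) blocks the lid if turned before the lid is shut.
- wing_grip (a point): On the knob's axis, 31 mm above the lid's underside, about mid-height of the wings; y axis lies along the wings. Wings: one flat black bar 50 mm long, 9 mm thick, standing 16 to 44 mm above the lid's underside (the lid's top is at 8 mm). The axis is 150 mm from the hinge line, in the middle of the lid.
- deburrer: Bystander: hand deburring tool with blue handle, 150 mm long, lying on the bench; origin under its middle.
- brush: Bystander: white bench brush, 200 mm long, lying on the bench; origin under its middle.
- rule_center (a point): Bystander: centre of a steel rule 200 x 30 x 4 mm lying on the bench to the left of the bin.
There are look-alikes about, which are no part of the job. There is more than one size of the part that bears holder_mouth; the job needs the smallest.

How it is judged:
By the outcome, as a careful person would: the job done as asked, in the order asked, and still so for the second after the job is handed in, with the robot touching nothing.
It also fails if it takes over 72 s, if anything falls off the work surface, if the arm or the gripper's body presses on something with over 40 N, if the wrist force passes 120 N, or if a joint passes its speed limit or range.

## Working session

There is one attempt and no reset: what is moved stays moved. The work goes in short steps, Python scripts to look and compute and a tool call to move; the robot and the scene stay as the last step left them, time stands still between calls to the robot, and variables do not carry over. Pictures are saved under pics/ and viewed, at most 10 in all, crops included, and the job is handed in when it is done.

Besides the shell and the picture viewer there is one more tool, called after "Emit:" by a JSON object that holds its "op" and its "data". drive_tool: Moves the arm, as the interface text tells. Its arguments: {"type":"object","properties":{"commands":{"type":"array"},"gripper":{"type":"number"}},"required":["commands"]}

```bash
mkdir -p pics; cat > h.py <<'E'
import numpy as np, cv2
from bench import get_obs, snapshot
def load(n):
    s=snapshot(n); s['R']=cv2.Rodrigues(np.array(s['rvec'],float))[0]; s['t']=np.array(s['tvec'],float).ravel(); return s
def pt(s,u,v,z):
    d=s['R'].T@np.array([(u-s['cx'])/s['fx'],(v-s['cy'])/s['fy'],1]); c=-s['R'].T@s['t']
    return c+d*(z-c[2])/d[2]
def dpt(s,u,v):
    Z=s['range_z'][int(v),int(u)]
    return s['R'].T@(np.array([(u-s['cx'])/s['fx']*Z,(v-s['cy'])/s['fy']*Z,Z])-s['t'])
def cloud(s):
    v,u=np.mgrid[:480,:640];Z=s['range_z']
    P=np.stack([(u-s['cx'])/s['fx']*Z,(v-s['cy'])/s['fy']*Z,Z],-1)
    W=(P-s['t'])@s['R']; W[Z==0]=np.nan
    return W
def proj(s,p):
    q=s['R']@np.array(p,float)+s['t']; return s['fx']*q[0]/q[2]+s['cx'],s['fy']*q[1]/q[2]+s['cy']
E
python3 - <<'E'
from h import *
import pickle
for n in('top','side'):
    s=load(n); cv2.imwrite(f'pics/{n}0.png',s['image']); pickle.dump(s,open(n+'0.pkl','wb'))
    print(n,s['fx'],s['cx'],s['cy'],-s['R'].T@s['t'],s['R'].round(2).tolist())
print(get_obs())
E
```

```text
top 593.7789866674739 319.56616465183913 235.11666320645995 [ 0.43554891 -0.06729561  1.75339789] [[0.02, -1.0, -0.01], [-1.0, -0.02, -0.09], [0.09, 0.01, -1.0]]
side 551.0468131781626 328.0184388511094 235.61980917023314 [ 0.33523285 -0.84231719  1.07208819] [[0.97, -0.25, 0.01], [-0.18, -0.73, -0.66], [0.18, 0.63, -0.75]]
{'time': 0.1, 'joint_positions': array([-1.23310478e+00,  8.78751733e-02,  1.37207203e+00, -3.27335526e-05,
        1.68358131e+00, -1.03148956e-01]), 'qvel': array([ 0.00031466, -0.00221609, -0.00412664, -0.00089149,  0.0003101 ,
       -0.00017836]), 'joint_torque': array([ 2.04893986e-03, -3.41253233e+01, -3.03301048e+01,  7.20602763e-02,
        3.03718122e-02, -9.37126038e-05]), 'tool_pos': array([ 0.2344861 , -0.4969794 ,  0.20444022]), 'ee_rot': array([-3.13966373e+00, -1.66968799e-04,  4.40836688e-01]), 'wrist_force': array([ 0.85228155,  0.0172854 , -0.0390648 ]), 'wrist_torque': array([-0.06546018,  0.04172282, -0.02701523]), 'finger_force': 0.0, 'width': 0.0934871666739028}
```

View pics/top0.png

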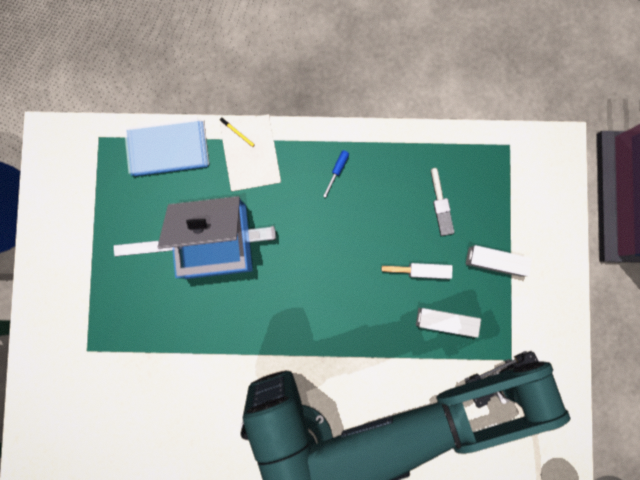

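View pics/side0.png

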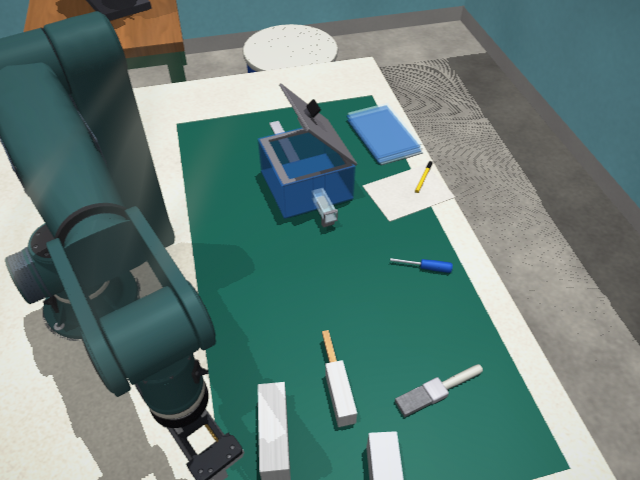

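Top view: three white sleeves at px (432,271), (498,262) and (449,322). The one at (432,271) is the smallest and has the wooden bar sticking out at (382–411,269), so it fits. The bin is at (210,240), the tube mouth at (274,234), the lid is half open and the wing is at (197,224).

```bash
python3 - <<'E'
from h import *
import pickle
T=pickle.load(open('top0.pkl','rb'));S=pickle.load(open('side0.pkl','rb'))
np.set_printoptions(precision=4,suppress=True)
for s,n,roi in((T,'top',(375,255,85,35)),(S,'side',(300,310,80,130))):
    W=cloud(s); hsv=cv2.cvtColor(s['image'],cv2.COLOR_BGR2HSV)
    x,y,w,h=roi; m=np.zeros((480,640),np.uint8); m[y:y+h,x:x+w]=1
    b=((hsv[...,0]<25)&(hsv[...,1]>80)&(hsv[...,2]>90)&(m>0)).astype(np.uint8)
    P=W[b>0]; print(n,'bar',b.sum(),np.nanmedian(P,0))
    c=np.argwhere(b)[:,::-1]; r=cv2.minAreaRect(c.astype(np.float32)); print(r, [pt(s,*q,.039) for q in cv2.boxPoints(r)])
    wm=((hsv[...,1]<60)&(hsv[...,2]>140)&(m>0)&(np.abs(W[...,2]-.049)<.008)).astype(np.uint8)
    r=cv2.minAreaRect(np.argwhere(wm)[:,::-1].astype(np.float32)); B=np.array([pt(s,*q,.049) for q in cv2.boxPoints(r)]);print('sleeve',wm.sum(),B,B.mean(0))
W=cloud(T); hsv=cv2.cvtColor(T['image'],cv2.COLOR_BGR2HSV)
# tube right part top
sub=W[222:248,246:280]; k=(np.abs(sub[...,2]-.061)<.006); P=sub[k]; print('tube',k.sum(),P.min(0),P.max(0)); 
r=cv2.minAreaRect(P[:,:2].astype(np.float32)); print(cv2.boxPoints(r))
# rim
sub=W[190:285,165:260]; k=np.abs(sub[...,2]-.120)<.005; P=sub[k]; print('rim',k.sum(),P.min(0),P.max(0))
r=cv2.minAreaRect(P[:,:2].astype(np.float32)); print(r,cv2.boxPoints(r))
# lid plane
sub=W[200:246,165:240].reshape(-1,3); col=hsv[200:246,165:240].reshape(-1,3); k=(sub[:,2]>.14)&(col[:,1]<60)&(col[:,2]>60)
P=sub[k]; 
for _ in range(4):
    A=np.c_[P[:,:2],np.ones(len(P))]; co=np.linalg.lstsq(A,P[:,2],rcond=None)[0]; e=np.abs(A@co-P[:,2]); P=P[e<max(.004,2*np.median(e))]
print('lid',len(P),co,'angle',np.arctan(np.hypot(*co[:2])),'dir',np.arctan2(co[1],co[0]),P.min(0),P.max(0))
k=(sub[:,2]-np.c_[sub[:,:2],np.ones(len(sub))]@co>.015)&(col[:,2]<60); print('wing',k.sum(),np.median(sub[k],0),sub[k].max(0),sub[k].min(0))
a=cv2.resize(T['image'][245:345,370:530],(800,500),interpolation=2); cv2.imwrite('pics/c1.png',a)
E
```

```text
top bar 155 [ 0.497  -0.2754  0.0379]
((395.5017395019531, 268.9707336425781), (27.305742263793945, 5.402426242828369), 3.3664605617523193) [array([ 0.4906, -0.2346,  0.039 ]), array([ 0.5061, -0.2354,  0.039 ]), array([ 0.5031, -0.3139,  0.039 ]), array([ 0.4876, -0.3131,  0.039 ])]
sleeve 490 [[ 0.4774 -0.3157  0.049 ]
 [ 0.5134 -0.3174  0.049 ]
 [ 0.5093 -0.4338  0.049 ]
 [ 0.4733 -0.4318  0.049 ]] [ 0.4933 -0.3747  0.049 ]
side bar 225 [ 0.498  -0.2742  0.0404]
((328.55828857421875, 345.72149658203125), (31.811660766601562, 7.125811576843262), 75.25643920898438) [array([ 0.4914, -0.2355,  0.039 ]), array([ 0.507 , -0.2348,  0.039 ]), array([ 0.5046, -0.3104,  0.039 ]), array([ 0.4897, -0.3109,  0.039 ])]
sleeve 1024 [[ 0.4805 -0.2604  0.049 ]
 [ 0.521  -0.2592  0.049 ]
 [ 0.512  -0.4342  0.049 ]
 [ 0.4754 -0.4342  0.049 ]] [ 0.4972 -0.347   0.049 ]
tube 288 [0.55   0.0761 0.055 ] [0.6091 0.1581 0.0669]
[[0.5499 0.1531]
 [0.5622 0.0731]
 [0.6101 0.0804]
 [0.5979 0.1605]]
rim 915 [0.4567 0.1459 0.115 ] [0.6841 0.3622 0.125 ]
((0.5719707608222961, 0.2564070224761963), (0.20620417594909668, 0.20183998346328735), 7.8860650062561035) [[0.456  0.3422]
 [0.4837 0.1423]
 [0.6879 0.1706]
 [0.6603 0.3705]]
lid 2124 [-1.1358 -0.1538  0.9328] angle 0.8534182339888768 dir -3.0069678620503906 [0.5365 0.1537 0.14  ] [0.673  0.3653 0.2819]
wing 179 [0.5929 0.2567 0.2587] [0.6054 0.283  0.2698] [0.5804 0.2334 0.2442]
```

View pics/c1.png

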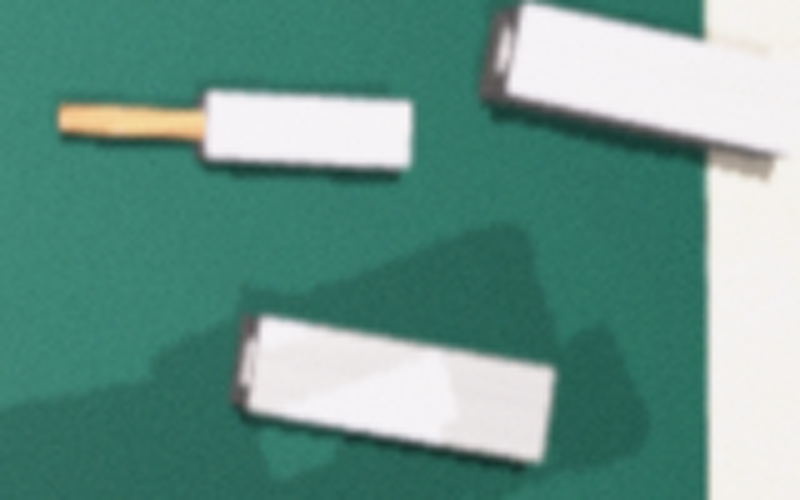

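The crop shows the smallest sleeve at (305,130) with the bar protruding to (60,120). The other two sleeves are larger and empty. Moving above the bar.

Emit:
{"op": "drive_tool", "data": {"commands": [[0,0,0,0,0,-1],[0,0,0,0,0,-1],[0,0,0,0,0,-1],[0,0,0,0,0,-1],[0,0,0,0,0,-1],[0,0,0,0,0,-1],[0,0,0,0,0,-1],[0,0,0,0,0,-1],[0,0,0,0,0,-1],[0,0,0,0,0,-1],[0,0,0,0,0,-0.95],[0.87,0.91,0,0,0,0],[0.87,0.91,0,0,0,0],[0.87,0.91,0,0,0,0],[0.87,0.91,0,0,0,0],[0.87,0.91,0,0,0,0],[0.87,0.91,0,0,0,0],[0.87,0.91,0,0,0,0],[0,0,0,0,0,0]], "gripper": 0.2}}

```text
time: 2.48
tool_pos: [0.4995, -0.2602, 0.2045]
ee_rot: [-3.141, -0.001, 1.541]
wrist_force: [0.0, -0.1, -0.1]
width: 0.0754
finger_force: 0.0
```

Emit:
{"op": "drive_tool", "data": {"commands": [[0,0,0.9,0,0,0],[0,0,0.9,0,0,0],[0,0,0.9,0,0,0],[0,0,0.8,0,0,0],[0,0,0.5,0,0,0],[0,0,0.38,0,0,0],[0,0,0,0,0,0]]}}

```text
time: 3.35
tool_pos: [0.4966, -0.2629, 0.029]
ee_rot: [-3.139, -0.001, 1.535]
wrist_force: [-0.5, -0.0, 0.0]
width: 0.0752
finger_force: 0.0
```

Emit:
{"op": "drive_tool", "data": {"commands": [[0,0,0,0,0,0],[0,0,0,0,0,0],[0,0,0,0,0,0],[0,0,0,0,0,0],[0,0,0,0,0,0],[0,0,0,0,0,0]], "gripper": 1}}

```text
time: 4.1
tool_pos: [0.4978, -0.2629, 0.0303]
ee_rot: [-3.142, 0.0, 1.536]
wrist_force: [0.1, -0.3, -0.2]
width: 0.0186
finger_force: 0.0
```

Emit:
{"op": "drive_tool", "data": {"commands": [[0,0,0,0,0,0],[0,0,0,0,0,0],[0,0,0,0,0,0]]}}

```text
time: 4.47
tool_pos: [0.4978, -0.2629, 0.0303]
ee_rot: [-3.142, 0.0, 1.536]
wrist_force: [-0.4, -0.1, 0.4]
width: 0.0138
finger_force: 30.0
```

Gripped at 13.8 mm width, matching the bar. Draw it about 155 mm along tool x.

Emit:
{"op": "drive_tool", "data": {"commands": [[0.3,0,0,0,0,0],[0.5,0,0,0,0,0],[0.5,0,0,0,0,0],[0.5,0,0,0,0,0],[0.5,0,0,0,0,0],[0.5,0,0,0,0,0],[0.5,0,0,0,0,0],[0.5,0,0,0,0,0],[0,0,0,0,0,0]]}}

```text
time: 5.6
tool_pos: [0.5031, -0.1096, 0.0302]
ee_rot: [-3.141, 0.0, 1.538]
wrist_force: [-0.2, 0.1, -0.3]
width: 0.0137
finger_force: 30.0
```

```bash
python3 - <<'E'
from h import *
o=get_obs();print(o['width'],o['tool_pos'],o['wrist_force'])
E
```

```text
0.013686058533869365 [ 0.50312563 -0.10955778  0.03021246] [-0.24851659  0.05731211 -0.33880988]
```

Emit:
{"op": "drive_tool", "data": {"commands": [[0,0,0.3,0,0,0],[0,0,0.2,0,0,0],[0,0,0.08,0,0,0],[0,0,0,0,0,0]]}}

```text
time: 6.1
tool_pos: [0.5028, -0.1113, 0.0065]
ee_rot: [-3.141, -0.0, 1.535]
wrist_force: [0.3, 1.0, -0.5]
width: 0.0136
finger_force: 30.0
```

Emit:
{"op": "drive_tool", "data": {"commands": [[0,0,0.04,0,0,0],[0,0,0,0,0,0]]}}

```text
time: 6.35
tool_pos: [0.5033, -0.1111, 0.0056]
ee_rot: [3.141, 0.0, 1.536]
wrist_force: [0.4, -0.1, -0.8]
width: 0.0138
finger_force: 30.0
```

Emit:
{"op": "drive_tool", "data": {"commands": [[0,0,0,0,0,0],[0,0,0,0,0,0],[0,0,0,0,0,0],[0,0,0,0,0,0]], "gripper": 0.3}}

```text
time: 6.85
tool_pos: [0.5032, -0.1111, 0.0056]
ee_rot: [3.141, 0.0, 1.536]
wrist_force: [0.6, 0.3, 0.0]
width: 0.0499
finger_force: 0.0
```

Emit:
{"op": "drive_tool", "data": {"commands": [[0,0,-0.8,0,0,0],[0,0,-0.7,0,0,0],[-0.9,0,0,0,0,0],[-0.9,0,0,0,0,0],[-0.9,0,0,0,0,0],[-0.4,0,0,0,0,0],[0,0,0,0,0,0]]}}

```text
time: 7.72
tool_pos: [0.4987, -0.2353, 0.0653]
ee_rot: [-3.141, -0.001, 1.534]
wrist_force: [-0.6, 0.9, 0.0]
width: 0.0661
finger_force: 0.0
```

```bash
python3 - <<'E'
from h import *
import pickle
np.set_printoptions(precision=4,suppress=True)
for n in('side','top'):
    s=load(n); pickle.dump(s,open(n+'1.pkl','wb'))
    hsv=cv2.cvtColor(s['image'],cv2.COLOR_BGR2HSV)
    W=cloud(s)
    b=((hsv[...,0]<25)&(hsv[...,1]>80)&(hsv[...,2]>90)&(W[...,0]>.44)&(W[...,0]<.56)&(W[...,1]>-.32)&(W[...,1]<-.04)&(W[...,2]<.04)).astype(np.uint8)
    n_,l,st,_=cv2.connectedComponentsWithStats(b)
    for i in range(1,n_):
        if st[i,4]<25: continue
        r=cv2.minAreaRect(np.argwhere(l==i)[:,::-1].astype(np.float32)); print(n,st[i,4],np.median(W[l==i],0));print(np.array([pt(s,*q,.014) for q in cv2.boxPoints(r)]))
a=cv2.resize(s['image'][180:340,250:470],(770,560)); cv2.imwrite('pics/c2.png',a)
sd=pickle.load(open('side1.pkl','rb'))
a=cv2.resize(sd['image'][80:240,220:440],(770,560),interpolation=2); cv2.imwrite('pics/c3.png',a)
print(get_obs()['tool_pos'],get_obs()['width'])
E
```

```text
side 25 [ 0.5027 -0.141   0.0158]
[[ 0.4958 -0.1357  0.014 ]
 [ 0.5106 -0.135   0.014 ]
 [ 0.5102 -0.1443  0.014 ]
 [ 0.4955 -0.145   0.014 ]]
side 307 [ 0.5    -0.2181  0.0152]
[[ 0.4951 -0.1568  0.014 ]
 [ 0.5108 -0.1562  0.014 ]
 [ 0.5059 -0.2777  0.014 ]
 [ 0.4911 -0.278   0.014 ]]
top 173 [ 0.5024 -0.1353  0.0132]
[[ 0.4966 -0.0825  0.014 ]
 [ 0.511  -0.0831  0.014 ]
 [ 0.5073 -0.1882  0.014 ]
 [ 0.4929 -0.1876  0.014 ]]
[ 0.4988 -0.2339  0.0653] 0.06563472824113356
```

View pics/c3.png

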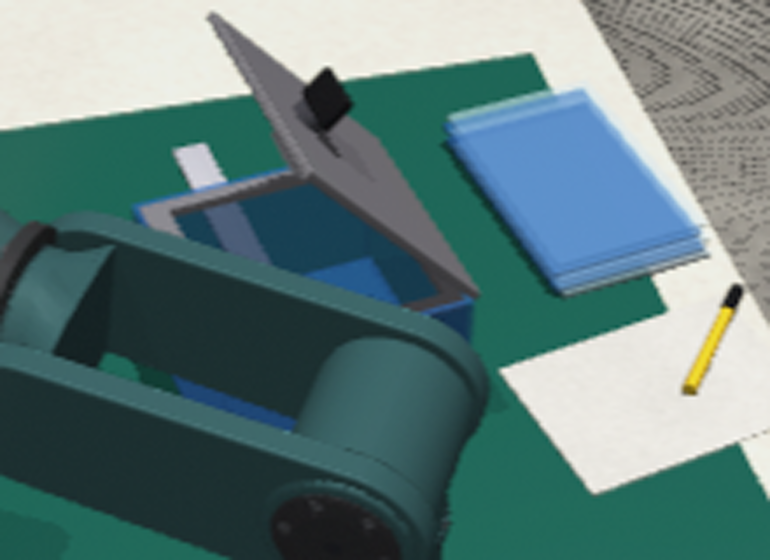

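Side crop: the arm hides the tube (bin about (330,220), steel rule at (200,170)). The bar is on the mat with its tip at about (.504,−.083). Re-grip near the tail and refine the tube from the first pictures.

Emit:
{"op": "drive_tool", "data": {"commands": [[0,0,0.7,0,0,0],[0,0,0.5,0,0,0],[0,0,0.28,0,0,0],[0,0,0,0,0,0]]}}

```text
time: 8.32
tool_pos: [0.4984, -0.2338, 0.0055]
ee_rot: [-3.14, -0.001, 1.537]
wrist_force: [-0.0, -0.4, -0.2]
width: 0.0658
finger_force: 0.0
```

Emit:
{"op": "drive_tool", "data": {"commands": [[0,0,0,0,0,0],[0,0,0,0,0,0],[0,0,0,0,0,0],[0,0,0,0,0,0],[0,0,0,0,0,0],[0,0,0,0,0,0],[0,0,0,0,0,0],[0,0,0,0,0,0]], "gripper": 1}}

```text
time: 9.32
tool_pos: [0.4988, -0.235, 0.0063]
ee_rot: [3.142, 0.0, 1.536]
wrist_force: [0.7, -0.2, 0.1]
width: 0.0136
finger_force: 30.0
```

```bash
python3 - <<'E'
from h import *
import pickle
a=[]
for n,(x,y,w,h) in(('top',(240,215,50,35)),('side',(300,175,60,60))):
    s=pickle.load(open(n+'0.pkl','rb')); k=8 if n=='top' else 6
    im=s['image'][y:y+h,x:x+w]; im=cv2.resize(im,None,fx=k,fy=k,interpolation=cv2.INTER_NEAREST)
    c=np.zeros((400,400,3),np.uint8); c[:min(400,im.shape[0]),:min(400,im.shape[1])]=im[:400,:400]; a.append(c)
cv2.imwrite('pics/c4.png',np.hstack(a))
E
```

```text
(no output)
```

View pics/c4.png

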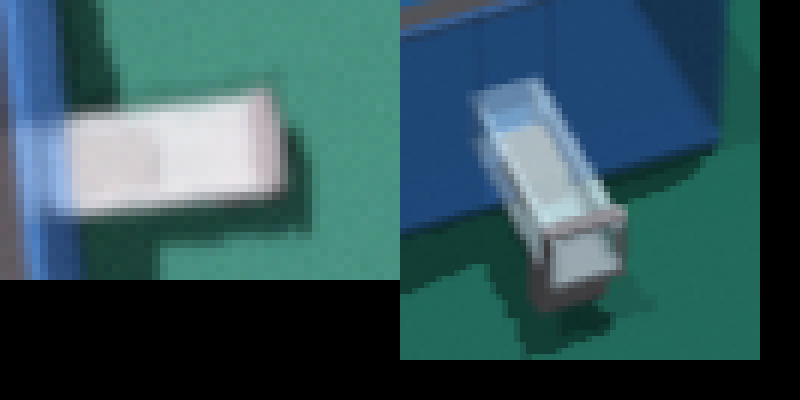

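Enlarged crops: in the top view (left) the tube's mouth edge runs from px (274,226) to (275.4,238.8). In the side view (right) the mouth's square corners are (322,213), (338,209.5), (337.5,220) and (322.5,223). The slug is visible inside. Casting these.

```bash
python3 - <<'E'
from h import *
import pickle
np.set_printoptions(precision=4,suppress=True)
T=pickle.load(open('top0.pkl','rb'));S=pickle.load(open('side0.pkl','rb'))
print([pt(T,*p,.061) for p in((274.4,226.),(275.6,238.7),(275,232.4))])
print([pt(S,*p) for p in((322.2,213,.061),(337.8,209.5,.061),(337.5,220,.029),(322.5,223.3,.029),(330,216.4,.045))])
# tube side edges in top: middle at bin wall
print([pt(T,*p,.061) for p in((248.5,229.4),(249,241.7))])
print(proj(T,(.5964,.0781,.061)),proj(S,(.5964,.0781,.045)))
E
```

```text
[array([0.612 , 0.0764, 0.061 ]), array([0.5755, 0.072 , 0.061 ]), array([0.5936, 0.0742, 0.061 ])]
[array([0.5752, 0.0843, 0.061 ]), array([0.6167, 0.0866, 0.061 ]), array([0.6149, 0.0801, 0.029 ]), array([0.5746, 0.0783, 0.029 ]), array([0.5954, 0.0826, 0.045 ])]
[array([0.6007, 0.1504, 0.061 ]), array([0.5653, 0.1479, 0.061 ])]
(np.float64(273.6602526446431), np.float64(231.38739447720678)) (np.float64(330.8483446201317), np.float64(217.58206478509882))
```

Emit:
{"op": "drive_tool", "data": {"commands": [[0,0,-0.5,0,0,0],[0,0,-0.45,0,0,0],[0,0,0,0,0,-0.86],[0,0,0,0,0,-0.85],[0,0.85,0,0,0,0],[0,0.87,0,0,0,0],[0,0.87,0,0,0,0],[0,0.85,0,0,0,0],[0.8,0,0,0,0,0],[0.8,0,0,0,0,0],[0.8,0,0,0,0,0],[0.6,0,0,0,0,0],[0,0,0,0,0,0],[0,0,0,0,0,0]]}}

```text
time: 11.08
tool_pos: [0.6191, -0.0983, 0.0446]
ee_rot: [3.141, 0.001, 1.706]
wrist_force: [-0.6, 0.3, -0.1]
width: 0.0135
finger_force: 30.0
```

```bash
python3 - <<'E'
from h import *
import pickle
np.set_printoptions(precision=4,suppress=True)
a=[]
for n,(x,y,w,h) in(('top',(240,200,110,110)),('side',(280,170,110,110))):
    s=load(n); 
    hsv=cv2.cvtColor(s['image'],cv2.COLOR_BGR2HSV); W=cloud(s)
    b=((hsv[...,0]<25)&(hsv[...,1]>80)&(hsv[...,2]>90)&(W[...,0]>.52)&(W[...,0]<.7)&(W[...,1]>-.3)&(W[...,1]<.1)&(W[...,2]>.02)&(W[...,2]<.08)).astype(np.uint8)
    n_,l,st,_=cv2.connectedComponentsWithStats(b)
    for i in range(1,n_):
        if st[i,4]<25: continue
        r=cv2.minAreaRect(np.argwhere(l==i)[:,::-1].astype(np.float32)); print(n,st[i,4],np.median(W[l==i],0));print(np.array([pt(s,*q,.052) for q in cv2.boxPoints(r)]))
    a.append(cv2.resize(s['image'][y:y+h,x:x+w],(400,400),interpolation=cv2.INTER_NEAREST))
cv2.imwrite('pics/c5.png',np.hstack(a))
print(get_obs()['tool_pos'],get_obs()['ee_rot'])
E
```

```text
top 44 [ 0.6099 -0.0515  0.0526]
[[ 0.6182 -0.0398  0.052 ]
 [ 0.6186 -0.0628  0.052 ]
 [ 0.6041 -0.0631  0.052 ]
 [ 0.6037 -0.0401  0.052 ]]
top 113 [0.6019 0.0201 0.0524]
[[ 0.605   0.0525  0.052 ]
 [ 0.6126 -0.011   0.052 ]
 [ 0.5981 -0.0128  0.052 ]
 [ 0.5904  0.0506  0.052 ]]
side 36 [0.6    0.0412 0.0534]
[[0.5907 0.0363 0.052 ]
 [0.5951 0.0526 0.052 ]
 [0.6121 0.0483 0.052 ]
 [0.6076 0.0321 0.052 ]]
side 94 [ 0.6218 -0.1206  0.0535]
[[ 0.6119 -0.0899  0.052 ]
 [ 0.626  -0.0854  0.052 ]
 [ 0.6306 -0.1396  0.052 ]
 [ 0.6168 -0.1437  0.052 ]]
[ 0.619  -0.0986  0.0443] [3.1415 0.0007 1.7055]
```

View pics/c5.png

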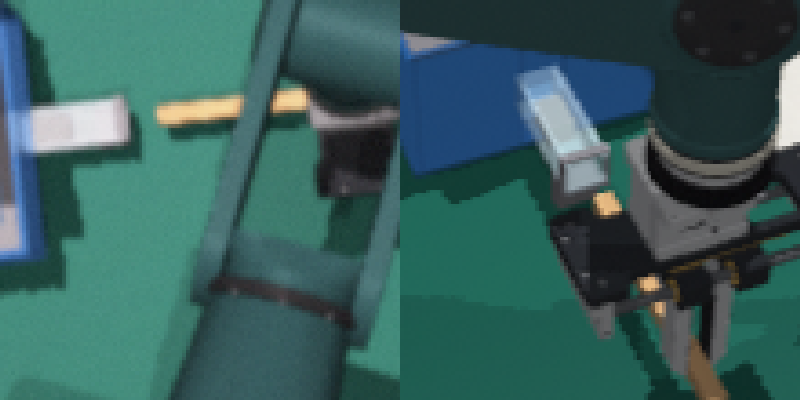

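The crops show the bar's tip in front of the tube mouth and in line with it (top (157,114) against the mouth centre (127,119)), about 1 mm to the far side. Insert carefully.

Emit:
{"op": "drive_tool", "data": {"commands": [[0.3,-0.03,0,0,0,0],[0.4,0,0,0,0,0],[0.3,0,0,0,0,0],[0.2,0,0,0,0,0],[0,0,0,0,0,0]]}}

```text
time: 11.8
tool_pos: [0.6111, -0.0491, 0.0444]
ee_rot: [3.142, 0.0, 1.708]
wrist_force: [0.5, -0.3, -0.2]
width: 0.0132
finger_force: 30.0
```

Emit:
{"op": "drive_tool", "data": {"commands": [[0.3,0,0,0,0,0],[0.3,0,0,0,0,0],[0.3,0,0,0,0,0],[0.3,0,0,0,0,0],[0,0,0,0,0,0]]}}

```text
time: 12.42
tool_pos: [0.6045, -0.0013, 0.0443]
ee_rot: [-3.142, -0.0, 1.708]
wrist_force: [0.3, -0.1, -1.0]
width: 0.0134
finger_force: 30.0
```

Emit:
{"op": "drive_tool", "data": {"commands": [[0.3,0,0,0,0,0],[0.25,0,0,0,0,0],[0.2,0,0,0,0,0],[0,0,0,0,0,0],[0,0,0,0,0,0],[0,0,0,0,0,0]]}}

```text
time: 13.18
tool_pos: [0.6007, 0.027, 0.0443]
ee_rot: [3.142, 0.0, 1.706]
wrist_force: [-0.3, 0.2, 0.3]
width: 0.0132
finger_force: 30.0
```

```bash
python3 - <<'E'
from h import *
a=[cv2.resize(load(n)['image'][y:y+h,x:x+w],(400,400),interpolation=cv2.INTER_CUBIC) for n,(x,y,w,h) in (('top',(160,190,130,100)),('side',(240,110,120,120)))]
cv2.imwrite('pics/c6.png',np.hstack(a))
E
```

```text
(no output)
```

View pics/c6.png

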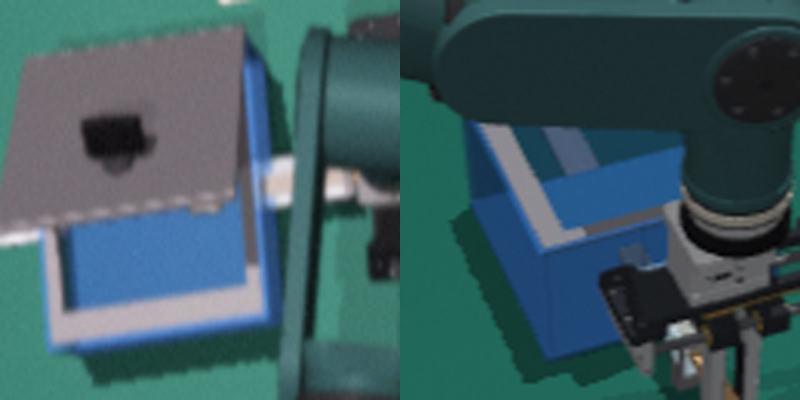

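Side crop: the inside of the bin is partly hidden. Top crop: a white thing at (208,205), inside the bin past the tube's end, is probably the slug. Push 4 mm more, withdraw and check.

Emit:
{"op": "drive_tool", "data": {"commands": [[0.1,0,0,0,0,0],[0,0,0,0,0,0],[0,0,0,0,0,0],[-0.3,0,0,0,0,0],[-0.6,0,0,0,0,0],[-0.6,0,0,0,0,0],[-0.6,0,0,0,0,0],[-0.6,0,0,0,0,0],[-0.6,0,0,0,0,0],[-0.6,0,0,0,0,0],[-0.6,0,0,0,0,0],[0,0,0,0,0,0]]}}

```text
time: 14.78
tool_pos: [0.6246, -0.1492, 0.0442]
ee_rot: [3.142, 0.0, 1.704]
wrist_force: [0.4, 0.8, -1.4]
width: 0.0136
finger_force: 30.0
```

```bash
python3 - <<'E'
from h import *
np.set_printoptions(precision=4,suppress=True)
s=load('top');S=load('side')
c=np.array([.5716,.2564]);R=np.array([[.9908,-.1356],[.1356,.9908]])
for n,q in(('top',s),('side',S)):
    W=cloud(q);hsv=cv2.cvtColor(q['image'],cv2.COLOR_BGR2HSV)
    L=np.full(W.shape,np.nan);L[...,:2]=(W[...,:2]-c)@R;L[...,2]=W[...,2]
    k=(abs(L[...,0])<.095)&(abs(L[...,1])<.095)&(L[...,2]>.007)&(L[...,2]<.10)&(hsv[...,1]<110)&(hsv[...,2]>100)
    print(n,k.sum(),np.median(L[k],0) if k.any() else '',L[k].min(0) if k.any() else '',L[k].max(0) if k.any() else '')
a=[cv2.resize(q['image'][y:y+h,x:x+w],(400,400),interpolation=cv2.INTER_CUBIC) for q,(x,y,w,h) in ((s,(215,210,80,80)),(S,(250,130,110,110)))]
cv2.imwrite('pics/c7.png',np.hstack(a))
print(get_obs()['tool_pos'])
E
```

```text
top 50 [-0.0669 -0.0283  0.0128] [-0.0726 -0.0678  0.0071] [0.0108 0.095  0.0596]
side 0   
[ 0.6244 -0.147   0.0441]
```

View pics/c7.png

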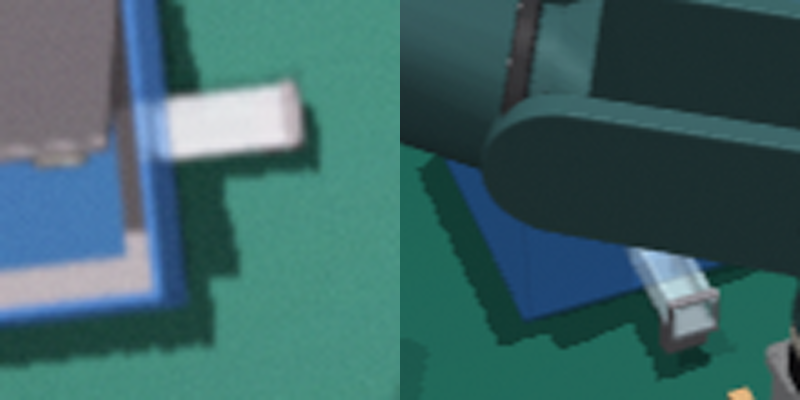

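Crops: the tube at (235,120) is now clear of the slug, whose corner shows inside the bin at (60,155), just below the lid edge. Now lay the bar down.

Emit:
{"op": "drive_tool", "data": {"commands": [[-0.3,-0.6,0,0,0,0],[-0.3,-0.8,0,0,0,0],[0,-0.4,0,0,0,0],[0,0,0.4,0,0,0],[0,0,0.4,0,0,0],[0,0,0.12,0,0,0],[0,0,0.04,0,0,0],[0,0,0,0,0,0]]}}

```text
time: 15.88
tool_pos: [0.557, -0.1798, 0.0063]
ee_rot: [-3.141, -0.001, 1.708]
wrist_force: [-1.7, 1.0, 4.6]
width: 0.0139
finger_force: 30.0
```

Emit:
{"op": "drive_tool", "data": {"commands": [[0,0,0,0,0,0],[0,0,0,0,0,0],[0,0,0,0,0,0],[0,0,0,0,0,0]], "gripper": 0.3}}

```text
time: 16.38
tool_pos: [0.5563, -0.1806, 0.0056]
ee_rot: [-3.141, -0.0, 1.707]
wrist_force: [-1.0, -0.2, -0.1]
width: 0.0499
finger_force: 0.0
```

Bar released on the mat. Lift, close the fingers and go above the lid front.

Emit:
{"op": "drive_tool", "data": {"commands": [[0,0,-0.5,0,0,0],[0,0,-0.95,0,0,0],[0,0,-0.95,0,0,0],[0,0,-0.95,0,0,0],[0,0,-0.95,0,0,0],[0,0,-0.95,0,0,0],[0,0,-0.95,0,0,0]]}}

```text
time: 17.25
tool_pos: [0.5562, -0.1806, 0.2551]
ee_rot: [3.141, 0.0, 1.707]
wrist_force: [-0.0, 0.8, 0.1]
width: 0.0657
finger_force: 0.0
```

Emit:
{"op": "drive_tool", "data": {"commands": [[0.98,0.13,-0.2,0,0,0],[0.98,0.13,-0.2,0,0,0],[0.98,0.13,-0.2,0,0,0],[0.98,0.13,-0.2,0,0,0],[0.98,0.13,-0.2,0,0,0],[0.98,0.13,-0.2,0,0,0],[0.98,0.13,-0.2,0,0,0],[0.98,0.13,-0.2,0,0,0],[0.98,0.13,-0.2,0,0,0],[0.98,0.13,-0.2,0,0,0],[0.98,0.13,0,0,0,0],[0,0,0,0,0,0]], "gripper": 1}}

```text
time: 18.75
tool_pos: [0.5542, 0.2567, 0.3331]
ee_rot: [-3.141, -0.0, 1.711]
wrist_force: [-0.2, -0.2, 0.1]
width: 0.0008
finger_force: 0.0
```

Emit:
{"op": "drive_tool", "data": {"commands": [[0,0,0.6,0,0,0],[0,0,0.6,0,0,0],[0,0,0.4,0,0,0],[0,-0.25,0.24,0,0,0],[0,-0.26,0.24,0,0,0],[0,-0.21,0.27,0,0,0],[0,-0.22,0.27,0,0,0]]}}

```text
time: 19.62
tool_pos: [0.5179, 0.2484, 0.2295]
ee_rot: [3.139, 0.0, 1.706]
wrist_force: [0.9, 0.2, 0.6]
width: 0.0006
finger_force: 0.5
```

Emit:
{"op": "drive_tool", "data": {"commands": [[0,-0.17,0.3,0,0,0],[0,-0.17,0.3,0,0,0],[0,-0.13,0.32,0,0,0],[0,-0.12,0.33,0,0,0]]}}

```text
time: 20.12
tool_pos: [0.4937, 0.2457, 0.1783]
ee_rot: [3.141, 0.0, 1.707]
wrist_force: [0.5, 0.1, 1.1]
width: 0.0006
finger_force: 0.4
```

```bash
cat > lid.py <<'E'
from h import *
np.set_printoptions(precision=4,suppress=True)
c=np.array([.5716,.2564]);R=np.array([[.9908,-.1356],[.1356,.9908]])
s=load('top');W=cloud(s);hsv=cv2.cvtColor(s['image'],cv2.COLOR_BGR2HSV)
L=np.concatenate([(W[...,:2]-c)@R,W[...,2:]],-1)
for y0 in(-.085,.055):
    k=(L[...,1]>y0)&(L[...,1]<y0+.03)&(L[...,0]>-.11)&(L[...,0]<.09)&(L[...,2]>.1)&(L[...,2]<.3)&(hsv[...,1]<70)&(hsv[...,2]<200)
    P=L[k]
    print(y0,len(P),[ (x,np.median(P[abs(P[:,0]-x)<.01,2])) for x in(-.09,-.05,0,.05,.08)])
E
python3 lid.py
```

```text
-0.085 739 [(-0.09, np.float64(0.1784332073583237)), (-0.05, np.float64(0.1688632944387105)), (0, np.float64(0.154948899020381)), (0.05, np.float64(0.1410628267763199)), (0.08, np.float64(0.1327397657466586))]
0.055 248 [(-0.09, np.float64(nan)), (-0.05, np.float64(nan)), (0, np.float64(0.1514497643397162)), (0.05, np.float64(0.14252760257520028)), (0.08, np.float64(0.13331988553631788))]
  return _methods._mean(a, axis=axis, dtype=dtype,
  ret = ret.dtype.type(ret / rcount)
```

Lid angle is now about 0.27, so it is following. Press on to shut.

Emit:
{"op": "drive_tool", "data": {"commands": [[0,-0.08,0.34,0,0,0],[0,-0.07,0.34,0,0,0],[0,-0.02,0.3,0,0,0],[0,0,0.2,0,0,0],[0,0,0.08,0,0,0],[0,0,0.04,0,0,0],[0,0,0,0,0,0]]}}

```text
time: 21.05
tool_pos: [0.4871, 0.2451, 0.1282]
ee_rot: [3.141, 0.0, 1.707]
wrist_force: [-3.3, -1.2, 4.8]
width: 0.0002
finger_force: 2.6
```

Emit:
{"op": "drive_tool", "data": {"commands": [[0,0,0.03,0,0,0],[0,0,0.02,0,0,0],[0,0,0,0,0,0]]}}

```text
time: 21.42
tool_pos: [0.4871, 0.2452, 0.1281]
ee_rot: [3.14, -0.0, 1.707]
wrist_force: [-6.5, -2.8, 11.5]
width: 0.0007
finger_force: 5.9
```

Emit:
{"op": "drive_tool", "data": {"commands": [[0,0,-0.5,0,0,0],[0,0,-0.9,0,0,0],[0,0,-0.9,0,0,0],[0,-0.9,-0.3,0,0,0],[0,-0.9,0,0,0,0],[0,-0.9,0,0,0,0],[0,0,0,0,0,0]], "gripper": 0.6}}

```text
time: 22.3
tool_pos: [0.3793, 0.2306, 0.2297]
ee_rot: [3.139, -0.001, 1.708]
wrist_force: [0.2, 0.5, 0.3]
width: 0.0374
finger_force: 0.0
```

```bash
cat >> lid.py <<'E'
for n in('top','side'):
    s=load(n);W=cloud(s);hsv=cv2.cvtColor(s['image'],cv2.COLOR_BGR2HSV);L=np.concatenate([(W[...,:2]-c)@R,W[...,2:]],-1)
    k=((np.abs(L[...,0]+.05)<.04)&(np.abs(L[...,1])<.05)&(L[...,2]>.152)&(L[...,2]<.18)).astype(np.uint8)
    q=np.argwhere(k)[:,::-1]; 
    if len(q)<20: print(n,'hidden');continue
    r=cv2.minAreaRect(q.astype(np.float32)); B=np.array([pt(s,*p,.164)[:2] for p in cv2.boxPoints(r)]); print(n,len(q),(B-c)@R,B.mean(0))
    p=W[k>0][:,:2]; r=cv2.minAreaRect(p.astype(np.float32)); u=np.linalg.svd(p-p.mean(0))[2][0]; print('mean',p.mean(0),'wing yaw',np.arctan2(u[1],u[0]))
s=load('top'); cv2.imwrite('pics/c8.png',cv2.resize(s['image'][180:300,130:290],(800,600),interpolation=2))
E
python3 lid.py
```

```text
-0.085 754 [(-0.09, np.float64(0.12770868856087575)), (-0.05, np.float64(0.12765889419181745)), (0, np.float64(0.12742327441222817)), (0.05, np.float64(0.1280631220816663)), (0.08, np.float64(0.12786196919945206))]
0.055 726 [(-0.09, np.float64(0.12858545884892242)), (-0.05, np.float64(0.12735674423789003)), (0, np.float64(0.12890779192319632)), (0.05, np.float64(0.12747206999549454)), (0.08, np.float64(0.12770220848724834))]
top 58 [[-0.0554  0.0243]
 [-0.0473  0.0236]
 [-0.0532 -0.0271]
 [-0.0612 -0.0263]] [0.518  0.2477]
mean [0.5192 0.2487] wing yaw -1.542178518333653
side 67 [[-0.0534  0.0218]
 [-0.0414  0.0232]
 [-0.0497 -0.0374]
 [-0.0613 -0.0385]] [0.5217 0.2418]
mean [0.5219 0.2428] wing yaw -1.516182139695323
```

View pics/c8.png

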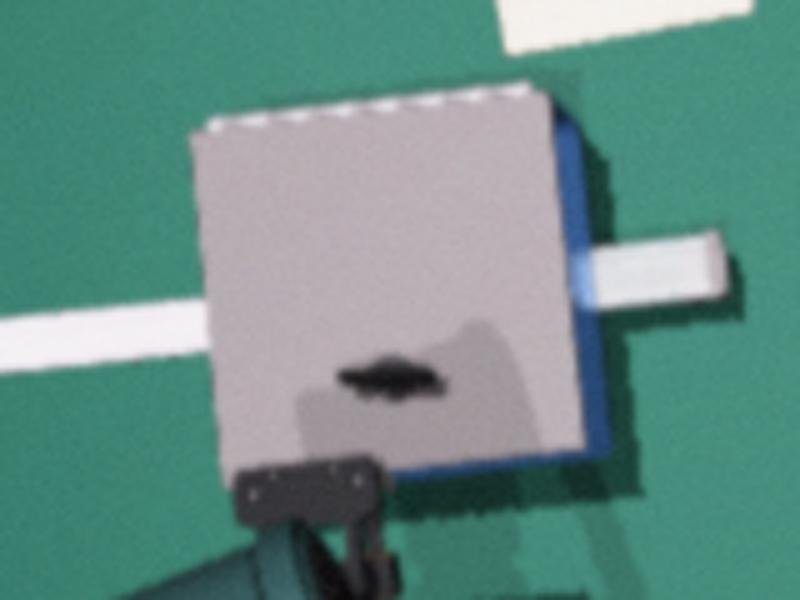

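The top crop shows the lid flat and shut (z = 0.128 all over). The wing at (392,378) is tilted about 0.11 rad clockwise from the bin's y. Go and grip it.

Emit:
{"op": "drive_tool", "data": {"commands": [[0,0,0,0,0,1],[0.09,0.9,0,0,0,0.1],[0.09,0.9,0,0,0,0],[0.09,0.9,0,0,0,0],[0.09,0.87,0,0,0,0],[0,0,0.8,0,0,0],[0,0,0.7,0,0,0],[0,0,0.5,0,0,0],[0,0,0.3,0,0,0],[0,0,0,0,0,0]]}}

```text
time: 23.75
tool_pos: [0.5225, 0.2487, 0.1357]
ee_rot: [-3.139, 0.001, 1.596]
wrist_force: [0.1, 0.4, 1.0]
width: 0.0375
finger_force: 0.0
```

Emit:
{"op": "drive_tool", "data": {"commands": [[0,0,0,0,0,0],[0,0,0,0,0,0],[0,0,0,0,0,0],[0,0,0,0,0,0],[0,0,0,0,0,0],[0,0,0,0,0,0]], "gripper": 1}}

```text
time: 24.5
tool_pos: [0.5209, 0.2492, 0.138]
ee_rot: [-3.139, -0.0, 1.597]
wrist_force: [-5.2, -0.8, 4.1]
width: 0.0086
finger_force: 30.0
```

Emit:
{"op": "drive_tool", "data": {"commands": [[0,0,0,0,0,0.6],[0,0,0,0,0,1],[0,0,0,0,0,1],[0,0,0,0,0,1],[0,0,0,0,0,1],[0,0,0,0,0,1],[0,0,0,0,0,1],[0,0,0,0,0,1],[0,0,0,0,0,0]]}}

```text
time: 25.62
tool_pos: [0.5219, 0.2488, 0.138]
ee_rot: [-3.141, 0.001, 0.838]
wrist_force: [-4.2, -2.2, 4.6]
width: 0.0087
finger_force: 30.0
```

Emit:
{"op": "drive_tool", "data": {"commands": [[0,0,0,0,0,1],[0,0,0,0,0,1],[0,0,0,0,0,1],[0,0,0,0,0,1],[0,0,0,0,0,1],[0,0,0,0,0,1],[0,0,0,0,0,1],[0,0,0,0,0,0]]}}

```text
time: 26.62
tool_pos: [0.5224, 0.248, 0.138]
ee_rot: [3.14, 0.0, 0.139]
wrist_force: [-3.6, -3.2, 5.7]
width: 0.0088
finger_force: 30.0
```

Yaw is 0.139 (wing about 1.57). Release, rise and verify.

Emit:
{"op": "drive_tool", "data": {"commands": [[0,0,0,0,0,0],[0,0,0,0,0,0],[0,0,0,0,0,0],[0,0,0,0,0,0]], "gripper": 0.6}}

```text
time: 27.12
tool_pos: [0.5226, 0.2491, 0.1368]
ee_rot: [-3.142, 0.0, 0.137]
wrist_force: [0.6, -0.8, 0.0]
width: 0.0374
finger_force: 0.0
```

Emit:
{"op": "drive_tool", "data": {"commands": [[0,0,-0.5,0,0,0],[0,0,-0.9,0,0,0],[0,0,-0.9,0,0,0],[-0.8,0,-0.5,0,0,0],[-0.9,0,0,0,0,0],[-0.9,0,0,0,0,0],[-0.9,0,0,0,0,0],[0,0,0,0,0,0]]}}

```text
time: 28.12
tool_pos: [0.3825, 0.2299, 0.2499]
ee_rot: [-3.141, -0.002, 0.138]
wrist_force: [-1.1, 0.5, 0.6]
width: 0.0377
finger_force: 0.0
```

```bash
python3 lid.py; python3 -c "
from h import *
a=load('top')['image']; cv2.imwrite('pics/c9.png',a[100:370,80:560])"
```

```text
-0.085 756 [(-0.09, np.float64(0.12799522375905562)), (-0.05, np.float64(0.12874150796357567)), (0, np.float64(0.1272735774166901)), (0.05, np.float64(0.12741810275497006)), (0.08, np.float64(0.12748220859328319))]
0.055 752 [(-0.09, np.float64(0.12832374272655098)), (-0.05, np.float64(0.12807314887445792)), (0, np.float64(0.128559871731024)), (0.05, np.float64(0.12719180767853808)), (0.08, np.float64(0.12749117921946906))]
top 72 [[-0.0283  0.0037]
 [-0.0287 -0.0077]
 [-0.0776 -0.0069]
 [-0.0772  0.0044]] [0.5194 0.2476]
mean [0.5192 0.2482] wing yaw -3.0084517109243785
side 116 [[-0.074   0.0035]
 [-0.0236  0.0034]
 [-0.0289 -0.0236]
 [-0.0787 -0.0233]] [0.5221 0.2395]
mean [0.5225 0.2449] wing yaw -3.0182949711845146
```

View pics/c9.png

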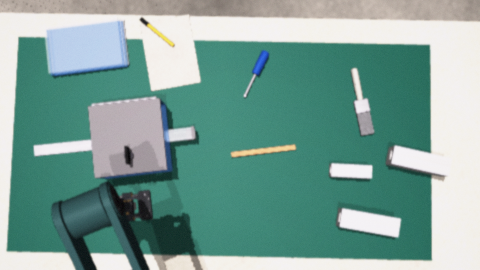

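The picture shows the lid shut at (130,135), the wing along the bin's x at (128,155), and the bar flat on the mat at (265,150), clear of the tube. The deburrer, brush and rule are undisturbed. Handing in.

```bash
python3 -c "
from bench import close_job; print(close_job())"
```

```text
the job is handed in; nothing more can be done
None
```

The job is handed in at about 28 s on the robot's clock: the offcut is in the bin, the bar lies flat on the mat clear of the tube, the lid is shut, the wing knob was turned a quarter turn clockwise after that, and the hand tool, brush and rule look undisturbed in the last picture.

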